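# Gauge a block of cheese with the flip stop of a portioning board

### The arm

A 7-joint arm with a two-finger parallel gripper is mounted at the origin on a cart in front of the work surface, level with it; the furniture and walls round the work are solid. World frame = base frame: x ahead of the robot, y to its left, z up, the work surface at z = 0. Lengths are in m, angles in rad, forces in N, time in s.
With the tool pointing down it reaches from about 0.4 to 0.85 m from the base axis. Payload 4.5 kg.
Tool frame: the origin (TCP) lies at the very end of the fingers, on their centre line; the grasp point (between the pads) lies 19 mm behind it; z points along the fingers, y is the line along which they close (so a half turn about z gives the same grasp; the last joint's range is limited). The gripper opens to 88 mm and grips with 3 to 60 N. Pads are 18 mm wide; open, the fingers measure 123 mm over their backs; the gripper's body (75 mm by 187 mm) begins 45 mm behind the grasp point.
Start: joints at [1.326, 0.689, -0.195, 1.565, 0.157, 0.902, -0.215], TCP at [0.172, -0.601, 0.239] pointing down, gripper open.
Joint ranges: [-3.01, 3.01], [-0.46, 2.08], [-1.47, 1.51], [0.13, 2.56], [-1, 4.14], [0.04, 2.09], [-2.66, 2.66]. Speed limits (rad/s): [2.57, 2.57, 3.14, 3.14, 3.14, 3.14, 3.14].

### API

Orientations are given as a unit quaternion [x, y, z, w].
In Python, from plant import r gives the robot as it stands. The module is installed in compiled form; this text tells all that it offers.
- The arm moves only by the tool step_arm, never from a script. Its argument "increments" is a list of rows, each a list of 2 entries, a list of its own where there are three numbers: the shift along the world's x, y, z in cm, then the turn, a rotation vector about the world's x, y, z in degrees. A call has exactly 10 rows; each row shifts and turns the commanded pose from where the row before left it; what a row does not reach is not made up. A row lasts 1/10 s, in which the tool goes at most 50 mm and 8.59 degrees, less where a joint would pass 70% of its speed; a pose out of reach is approached as far as the arm can. A call is refused whole if a number of a shift passes 5 or a number of a turn 8.59, either way. A call with a gripper value outside its range is refused whole. "fingers" is the opening, from 0 (shut) to 1 (fully open), set as the call begins (left out, the last holds). The fingers move at their own pace and stop on an object; "grip_force" is the grip in N (left out, the last holds). Time passes only in rows, so rows that do not move let the fingers close, or fill a call up. It gives the time, the measured TCP pose, the force, the opening and the grip force at its end, in the units of the state.
- r.get_state(): the state, without advancing time (a new reading comes with each control period).
- r.snapshot(name): name is "scene" or "top" or "wrist"; returns (picture, depth): 400x640x3 uint8, red, green, blue; 400x640 float32, m along the optical axis (not along the pixel's ray), 0 where there is no reading.
- r.calibration(name): a dict with "fov_y" (degrees; the focal length in pixels is half the picture's height over the tangent of half this angle, whatever the lens; pixels are square), "cx", "cy" (the principal point, pixels), "R" (3x3) and "t" (3): a world point X has camera coordinates R X + t. Camera axes: x right, y down, z forward; pixel columns grow to the right and rows downward; lengths in m; the calibration is good to about 2 mm. A picture is of the moment at which its call begins: read the wrist's pose just before it. calibration takes no time and is no camera call; for the wrist camera it gives the pose at the moment of the call.
- r.finish_job(): hands the job in; it is judged then, once.
The state is a dict: "clock": time; "q": joint angles; "qd": joint speeds; "joint_torque": joint torques, N m; "tool_pos": TCP position; "eef_rot": TCP orientation; "contact_force": force on the tool from outside, world axes, zero at the start; "moment": the same for the moment, N m; "opening": opening from 0.0 (shut) to 1.0 (fully open); "finger_force": force on a finger pad.
Only numpy, scipy, OpenCV 4.12 (cv2) and the standard library are available. Lean on these libraries where they do the work, as an engineer would, in place of code of your own. Each camera call takes 0.05 s, during which the arm holds its last target. There are 200 camera calls.

### The job

Set the block of hard cheese for its next portion on the portioning board. Flip the stop arm down until it lies fully home on the fence, then slide the cheese, flush along the fence, until its end bears lightly but surely on the arm for a moment; push gently, for the stop's clamp is only finger-tight and must not creep along the fence. Then let go of the cheese and flip the arm right back up, so that the slice will be free to fall, leaving the cheese exactly where it was gauged, flush on fence and gauge line, and the things around it undisturbed.

Things in the scene. Friction and masses are not known exactly. Their poses are not given: they have to be found in the camera images.
- stop_arm (a joint): Hinge angle (rad) of the flip arm: 0 = down, lying level on its rest pad, pointing from the fence towards the work side (a hard stop); 1.57 = upright; 1.66 = the upper hard stop. It starts up (1.5 to 1.66). A friction hinge (0.12 N m, about 1.5 N at the grip) keeps the arm where it is left; it neither falls nor springs.
- stop_hinge (a point): Flip arm's pivot, on the dark steel carriage that straddles the fence. Does not turn with the arm. y: the hinge axis, along the fence; x: from the work side to the fence's back; z up. 38 mm above the board's top, 10 mm behind the fence's front face, 5 mm to the -y side of the gauge face. The carriage (42 mm saddle, 20 mm pivot block, clamp knob) lies wholly on the -y side of the gauge face.
- stop_grip (a point): Middle of the black ribbed grip at the arm's free end, 90 mm from the hinge axis: 34 mm along the arm, 9.5 mm thick (along y, the way to pinch it; it can turn between two pads), 19 mm deep. The rest of the arm is a bar 10 by 16 mm. This frame turns with the arm: x from grip to hinge, y the hinge axis. With the arm down the grip is 38 mm above the board, 34 mm clear of a gauged cheese's near side.
- stop_carriage: The stop's carriage on the fence. Origin: in the plane of the arm's gauge face (its +y face, which the cheese's end must meet), at the foot of the fence's front face, on the board's top. Axes as stop_hinge: y along the fence, x to its back. A finger-tight clamp holds it; it slips along the fence when it or its arm is pushed with about 18 N along y.
- fence_face (a point): Middle of the fence's front face, at its foot on the board's top. y along the fence, x into it (the cheese lies on the -x side), z up. The fence is an aluminium bar 292 long, 22 high, 18 mm thick, with a knife gap, on a fixed oak board 190 (x) by 300 (y) by 18 mm, whose top is 18 mm above the worktop; the board reaches 150 mm from here to -x, 40 mm to +x.
- cheese_mid (a point): Centre of the loose cheese block (yellow, brown rind on top and on the +y end), 46 (x) by 95 (y) by 52 mm high, 0.2 to 0.33 kg. It stands on the board, +y of the stop, 8 to 30 mm off the fence and askew. It rises 30 mm above the fence, so it can be held across x there. Gauged, its -y end meets the arm and its +x side the fence: centre 23 mm before the fence face, 47.5 mm to +y of the gauge face.
- cheese: The same block of cheese; origin under its centre, on the board; axes as cheese_mid.
- garlic: Loose bulb of garlic, 53 mm, on the front left corner of the board; origin under its centre. Leave it alone.
- pinch_bowl: Loose grey stoneware pinch bowl, 58 mm across, 30 mm high, on the worktop at the right of the board; origin under its centre. Leave it alone.
- pepper_mill: Loose wooden pepper mill, 58 mm across, 120 mm high, on the worktop at the left of the board; origin under its centre. Leave it alone.
- sardines: Loose flat tin of sardines, 63 by 105 by 26 mm, on the worktop at the left; origin under its centre. Leave it alone.
Things that resemble listed ones, but are neither listed nor needed, are in the scene too. Of the things that look like the cheese, the largest one is meant.

How it is judged:
On the way, in this order (a step that is already met when the one before it is completed fails the run):
1. the stop arm is flipped fully down (value of joint stop_arm below 0.035 rad), for 0.2 s.
2. with the arm down, the cheese lies flush on the fence and bears on the arm with at least 1.5 N (value of joint stop_arm below 0.05 rad and contact force between cheese and stop_carriage above 1.5 N and x of cheese_mid in the frame of fence_face between -0.0248 and -0.0218 m and angle between the y axis of cheese_mid and the y axis of fence_face, either way round below 0.03 rad), for 0.3 s.
3. the arm is flipped up again (value of joint stop_arm above 1.4 rad), for 0.2 s.
At the end, for the whole second after the job is handed in: The arm stands up (beyond 1.4 rad); the cheese stands flat on the board within 1.5 mm of the gauge face's plane and of the fence, in line with the fence to 0.03 rad; the stop's carriage is within 1.5 mm of where it was set (value of joint stop_arm above 1.4 rad and x of cheese_mid in the frame of fence_face between -0.0248 and -0.0218 m and angle between the y axis of cheese_mid and the y axis of fence_face, either way round below 0.03 rad and y of cheese_mid in the frame of stop_carriage between 0.046 and 0.049 m and z of cheese_mid in the frame of fence_face between 0.024 and 0.028 m and angle between cheese_mid's own z axis and vertical below 0.03 rad and distance of stop_hinge from where it was at the start of the episode below 0.0015 m); the robot touches nothing.
It fails at once if the stop is pushed along the fence by more than 1.5 mm (distance of stop_hinge from where it was at the start of the episode above 0.0015 m).
It fails at once if the cheese is pressed on the arm with more than 16 N (contact force between cheese and stop_carriage above 16 N).
It fails at once if the garlic, pinch bowl, pepper mill or sardine tin is moved by more than 15 mm (distance of any of garlic, pinch_bowl, pepper_mill, sardines from where it was at the start of the episode above 0.015 m).
It also fails if it takes over 69 s, if anything falls off the work surface, if the arm or the gripper's body presses on something with over 40 N, if the wrist force passes 120 N, or if a joint passes its speed limit or range.

## Working session

There is one attempt and no reset: what is moved stays moved. The work goes in short steps, Python scripts to look and compute and a tool call to move; the robot and the scene stay as the last step left them, time stands still between calls to the robot, and variables do not carry over. Pictures are saved under pics/ and viewed, at most 10 in all, crops included, and the job is handed in when it is done.

Besides the shell and the picture viewer there is one more tool, called in YAML: its name, and indented under it one key for each argument. step_arm: Moves the arm, as the interface text tells. Its arguments: {"type":"object","properties":{"increments":{"type":"array","items":{"type":"array"}},"fingers":{"type":"number"},"grip_force":{"type":"number"}},"required":["increments"]}

```bash
mkdir -p pics; cat > h.py <<'E'
import numpy as np,cv2
from plant import r
def snap(n,save=None):
    c=r.calibration(n);p,d=r.snapshot(n)
    f=200/np.tan(np.radians(c['fov_y'])/2)
    v,u=np.mgrid[:400,:640]
    P=np.stack([(u-c['cx'])/f*d,(v-c['cy'])/f*d,d],-1)
    W=(P-np.array(c['t']))@np.array(c['R'])
    W[d==0]=np.nan
    if save: cv2.imwrite('pics/'+save,p[:,:,::-1])
    return p,d,W
E
python3 - <<'E'
from h import *
for n in('scene','top'):
    p,d,W=snap(n,n+'0.png'); np.save(n+'.npy',W); np.save(n+'p.npy',p)
a=cv2.imread('pics/scene0.png');b=cv2.imread('pics/top0.png')
s=r.get_state();print(s['clock'],s['tool_pos'],s['eef_rot'],s['opening'],s['contact_force'])
E
```

```text
0.1 [ 0.17179071 -0.60033729  0.23797507] [ 9.90292602e-01  1.38995892e-01 -1.83818989e-04 -8.19156958e-04] 0.9984008875190977 [-0.01444405 -0.31556127  0.19190756]
```

View pics/scene0.png

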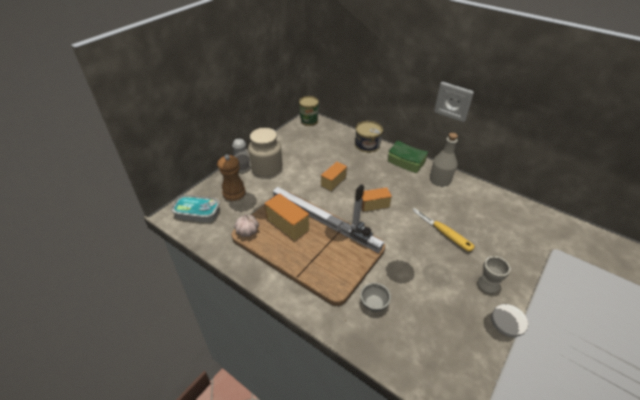

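View pics/top0.png

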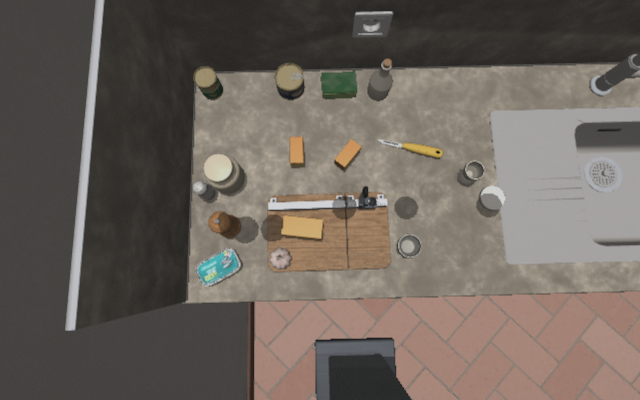

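The cheese-like things in the top view are the block on the board at (302,228) and two smaller blocks behind the fence at (296,150) and (347,154). The one on the board is the largest and lies in front of the fence on the +y side, so it is the one meant. The stop arm is upright near (366,195).

```bash
python3 - <<'E'
from h import *
W=np.load('top.npy');p=np.load('topp.npy')
c=cv2.resize(p[180:280,255:400,::-1],None,fx=5,fy=5,interpolation=cv2.INTER_CUBIC);cv2.imwrite('pics/crop.png',c)
for u,v in[(302,228),(296,150),(347,154),(366,190),(366,201),(290,205),(340,205),(280,240),(380,240),(280,258),(409,246),(222,222)]:print((u,v),W[v,u].round(3))
m=lambda z0,z1,x0,x1,y0,y1:(W[...,2]>z0)&(W[...,2]<z1)&(W[...,0]>x0)&(W[...,0]<x1)&(W[...,1]>y0)&(W[...,1]<y1)
def rect(name,k):
    n,l,s,_=cv2.connectedComponentsWithStats(k.astype(np.uint8))
    for i in range(1,n):
        if s[i,4]>15:
            P=W[l==i];print(name,s[i],cv2.minAreaRect(P[:,:2].astype(np.float32)*1000),np.median(P[:,2]))
b=W[228,302]
rect('cheese',m(b[2]-.008,b[2]+.008,b[0]-.05,b[0]+.05,b[1]-.08,b[1]+.08))
rect('fence',m(.034,.046,b[0],b[0]+.12,b[1]-.35,b[1]+.15))
rect('arm',m(.085,.2,b[0],b[0]+.15,b[1]-.3,b[1]-.06))
E
```

```text
(302, 228) [0.588 0.179 0.071]
(296, 150) [0.788 0.193 0.038]
(347, 154) [0.774 0.065 0.04 ]
(366, 190) [0.655 0.038 0.163]
(366, 201) [0.649 0.027 0.065]
(290, 205) [0.648 0.209 0.04 ]
(340, 205) [0.645 0.087 0.042]
(280, 240) [0.565 0.237 0.019]
(380, 240) [ 0.559 -0.009  0.02 ]
(280, 258) [0.52  0.231 0.065]
(409, 246) [ 0.543 -0.084 -0.   ]
(222, 222) [0.602 0.355 0.109]
cheese [281 216  42  24 799] ((590.3970947265625, 180.72080993652344), (95.082763671875, 45.73301696777344), 82.09070587158203) 0.07075352049646713
fence [375 199  12   8  89] ((648.503173828125, -11.795927047729492), (28.90874481201172, 18.001079559326172), 89.6280288696289) 0.04093205261832774
fence [267 201  78  10 595] ((647.3662109375, 171.26171875), (18.675792694091797, 188.41770935058594), 0.30724623799324036) 0.04071886638640644
fence [346 200  28   9 116] ((645.4434814453125, 39.488800048828125), (67.30420684814453, 19.487483978271484), 82.39359283447266) 0.040986929339800277
arm [360 187   8  16  98] ((653.172119140625, 39.87826919555664), (10.008099555969238, 20.4388370513916), 88.6307601928711) 0.15065968689308096
```

View pics/crop.png

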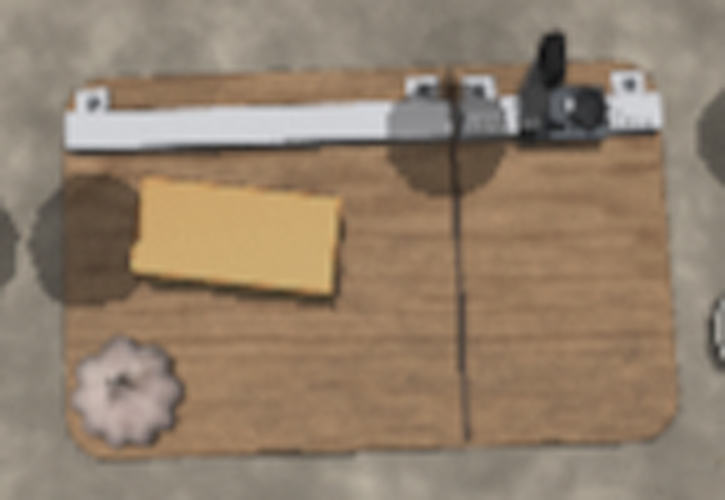

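step_arm:
  increments:
    - [[2.4,3.2,1],[0,0,-4]]
    - [[2.4,3.2,1],[0,0,-4]]
    - [[2.4,3.2,1],[0,0,-4]]
    - [[2.4,3.2,1],[0,0,-3.7]]
    - [[2.4,3.2,1],[0,0,0]]
    - [[2.4,3.2,1],[0,0,0]]
    - [[2.4,3.2,1],[0,0,0]]
    - [[2.4,3.2,1],[0,0,0]]
    - [[2.4,3.2,0],[0,0,0]]
    - [[2.4,3.2,0],[0,0,0]]
  fingers: 0.45
  grip_force: 4

```text
clock: 1.1
tool_pos: [0.4127, -0.2794, 0.3189]
eef_rot: [1.0, 0.002, 0.0, 0.0]
contact_force: [0.1, 0.2, 0.3]
opening: 0.45
finger_force: 0.0
```

step_arm:
  increments:
    - [[2.4,3.2,0],[0,0,0]]
    - [[2.4,3.2,0],[0,0,0]]
    - [[2.4,3.2,0],[0,0,0]]
    - [[2.4,3.2,0],[0,0,0]]
    - [[2.4,3.2,0],[0,0,0]]
    - [[2,3.2,0],[0,0,0]]
    - [[2,3.2,0],[0,0,0]]
    - [[2,3.2,0],[0,0,0]]
    - [[2,3.2,0],[0,0,0]]
    - [[0,0,0],[0,0,0]]

```text
clock: 2.1
tool_pos: [0.6136, 0.0145, 0.3179]
eef_rot: [1.0, 0.007, 0.0, -0.002]
contact_force: [-0.7, -0.0, 0.8]
opening: 0.448
finger_force: 0.0
```

```bash
python3 - <<'E'
from h import *
from scipy.spatial.transform import Rotation as R
s=r.get_state();print(s['clock'],s['tool_pos'],s['q'].__repr__());print(R.from_quat(s['eef_rot']).as_matrix().round(4),s['contact_force'])
p,d,W=snap('wrist','w1.png');np.save('w1.npy',W)
E
```

```text
2.1 [0.61357429 0.01447325 0.31790936] array([-0.01546095,  0.59046634, -0.14335872,  1.49846449,  0.08581965,
        1.05783239, -1.73390982])
[[ 9.999e-01  1.380e-02  5.000e-04]
 [ 1.380e-02 -9.999e-01  5.000e-03]
 [ 6.000e-04 -5.000e-03 -1.000e+00]] [-0.7413399  -0.02521935  0.84444995]
```

View pics/w1.png

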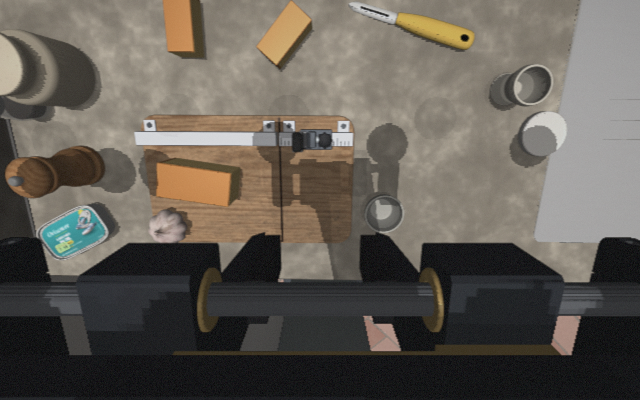

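The wrist view shows the fence along row 138, with the stop and its upright arm near (300–325,138). The cheese is at (197,183) and the garlic at (168,226).

```bash
cat >> h.py <<'E'
def meas(W):
    m=lambda z0,z1,x0,x1,y0,y1:(W[...,2]>z0)&(W[...,2]<z1)&(W[...,0]>x0)&(W[...,0]<x1)&(W[...,1]>y0)&(W[...,1]<y1)
    for nm,k in(('arm',m(.125,.2,.6,.72,0,.08)),('carr',m(.045,.12,.6,.68,-.05,.08)),('fence',m(.036,.046,.625,.665,.09,.28)),('fenceR',m(.036,.046,.625,.665,-.04,.0)),('cheese',m(.062,.080,.54,.66,.02,.26))):
        P=W[k]
        if len(P)>10: print(nm,len(P),cv2.minAreaRect(P[:,:2].astype(np.float32)*1000),np.median(P[:,2]).round(4),P.min(0).round(4),P.max(0).round(4))
E
python3 - <<'E'
from h import *
meas(np.load('w1.npy')); print(); meas(np.load('top.npy'))
E
```

```text
arm 239 ((653.8136596679688, 39.23344039916992), (9.869190216064453, 18.929969787597656), 89.7802734375) 0.1617 [0.6443 0.0343 0.1355] [0.6633 0.0442 0.1646]
carr 575 ((648.85986328125, 23.227420806884766), (25.975923538208008, 42.313716888427734), 0.7478646039962769) 0.0602 [0.6357 0.0022 0.045 ] [0.6618 0.0445 0.1149]
fence 1787 ((647.3253173828125, 177.85556030273438), (18.04261589050293, 175.7754364013672), 0.3020625114440918) 0.0402 [0.6383 0.09   0.036 ] [0.6568 0.2657 0.0429]
fenceR 258 ((649.6095581054688, -13.500899314880371), (17.018869400024414, 25.587003707885742), 0.6441838145256042) 0.0403 [ 0.641  -0.0262  0.0361] [ 6.582e-01 -6.000e-04  4.340e-02]
cheese 2790 ((602.7311401367188, 123.85028076171875), (73.23322296142578, 218.6512908935547), 12.09567928314209) 0.07 [0.5622 0.0238 0.062 ] [0.6589 0.2298 0.0734]

arm 74 ((653.4727172851562, 39.87108612060547), (10.008099555969238, 19.837472915649414), 88.6307601928711) 0.1597 [0.6435 0.0346 0.126 ] [0.6635 0.045  0.1661]
carr 183 ((648.492431640625, 12.924077987670898), (24.61687660217285, 64.92303466796875), 3.370121955871582) 0.0613 [ 0.6353 -0.0196  0.0451] [0.6612 0.0453 0.1192]
fence 533 ((647.47216796875, 178.65249633789062), (18.592870712280273, 173.59512329101562), 0.45514217019081116) 0.0407 [0.6376 0.0919 0.0364] [0.6567 0.2655 0.0453]
fenceR 86 ((648.494384765625, -13.14404010772705), (25.944196701049805, 18.001079559326172), 89.6280288696289) 0.0409 [ 0.6395 -0.0262  0.0361] [ 6.576e-01 -1.000e-04  4.530e-02]
cheese 842 ((601.5973510742188, 122.7625503540039), (71.71199798583984, 217.46875), 11.691301345825195) 0.0707 [0.5618 0.0235 0.062 ] [0.6587 0.2285 0.0785]
```

step_arm:
  increments:
    - [[2,1.25,-1],[-0.29,0,-0.4]]
    - [[1.9,1.2,-2],[0,0,0]]
    - [[0,0,-2],[0,0,0]]
    - [[0,0,-2.5],[0,0,0]]
    - [[0,0,-2.5],[0,0,0]]
    - [[0,0,-2.5],[0,0,0]]
    - [[0,0,-2.5],[0,0,0]]
    - [[0,0,-2.1],[0,0,0]]
    - [[0,0,-2],[0,0,0]]
    - [[0,0,0],[0,0,0]]

```text
clock: 3.15
tool_pos: [0.6482, 0.0296, 0.1249]
eef_rot: [1.0, -0.002, -0.003, 0.004]
contact_force: [-1.1, -0.2, -0.4]
opening: 0.452
finger_force: 0.0
```

step_arm:
  increments:
    - [[0,0,0],[0,0,0]]
    - [[0,0,0],[0,0,0]]
    - [[0,0,0],[0,0,0]]
    - [[0,0,0],[0,0,0]]
    - [[0,0,0],[0,0,0]]
    - [[0,0,0],[0,0,0]]
    - [[0,0,0],[0,0,0]]
    - [[0,0,0],[0,0,0]]
    - [[0,0,0],[0,0,0]]
    - [[0,0,0],[0,0,0]]
  fingers: 0.25
  grip_force: 4

```text
clock: 4.15
tool_pos: [0.6517, 0.0329, 0.1282]
eef_rot: [1.0, -0.001, 0.001, 0.002]
contact_force: [0.7, 5.1, 4.8]
opening: 0.251
finger_force: 2.6
```

```bash
python3 - <<'E'
from h import *
s=r.get_state();print(s['clock'],s['tool_pos'],s['contact_force'],s['opening'],s['finger_force'])
p,d,W=snap('wrist','w2.png');meas(W)
E
```

```text
4.15 [0.65165269 0.03293395 0.12824249] [0.67719794 5.14470856 4.83964639] 0.2510391171141175 2.637225240468979
arm 6878 ((661.6409301757812, 37.83427429199219), (75.56963348388672, 45.668128967285156), 89.91490936279297) 0.1625 [0.6388 0.     0.125 ] [0.6845 0.0756 0.2   ]
carr 2029 ((649.0191650390625, 23.783334732055664), (25.89634895324707, 43.9386100769043), 1.4340434074401855) 0.0609 [0.6358 0.0018 0.045 ] [0.662  0.0459 0.12  ]
fence 5157 ((647.2588500976562, 177.7408447265625), (18.89636993408203, 175.61013793945312), 0.4867173433303833) 0.0402 [0.6375 0.09   0.036 ] [0.6573 0.2655 0.0428]
fenceR 757 ((649.052978515625, -13.314658164978027), (18.43110466003418, 26.609453201293945), 0.7427933216094971) 0.0402 [ 0.6398 -0.0267  0.0361] [ 0.6583 -0.      0.0421]
cheese 2422 ((611.5411987304688, 121.34915924072266), (58.8085823059082, 211.59141540527344), 12.299808502197266) 0.0696 [0.5683 0.0229 0.062 ] [0.6597 0.2275 0.0799]
```

View pics/w2.png

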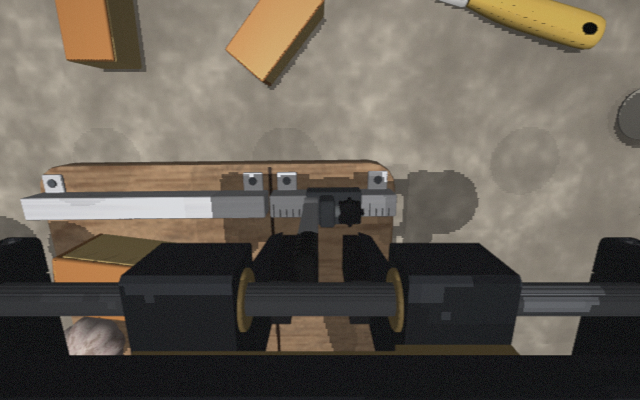

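The tool sits about 6 mm to the −y side, so the +y finger touches the grip lightly. I'll centre it.

step_arm:
  increments:
    - [[0,0,0],[0,0,0]]
    - [[0,0,0],[0,0,0]]
    - [[0,0.3,0],[0,0,0]]
    - [[0,0.3,0],[0,0,0]]
    - [[0,0,0],[0,0,0]]
    - [[0,0,0],[0,0,0]]
    - [[0,0,0],[0,0,0]]
    - [[0,0,0],[0,0,0]]
    - [[0,0,0],[0,0,0]]
    - [[0,0,0],[0,0,0]]
  fingers: 0.4

```text
clock: 5.2
tool_pos: [0.651, 0.0375, 0.1278]
eef_rot: [1.0, -0.001, 0.0, 0.003]
contact_force: [0.2, 0.5, -0.2]
opening: 0.399
finger_force: 0.0
```

step_arm:
  increments:
    - [[0,0,0],[0,0,0]]
    - [[0,0,0],[0,0,0]]
    - [[0,0,0],[0,0,0]]
    - [[0,0,0],[0,0,0]]
    - [[0,0,0],[0,0,0]]
    - [[0,0,0],[0,0,0]]
    - [[0,0,0],[0,0,0]]
    - [[0,0,0],[0,0,0]]
    - [[0,0,0],[0,0,0]]
    - [[0,0,0],[0,0,0]]
  fingers: 0.17

```text
clock: 6.2
tool_pos: [0.651, 0.0376, 0.1277]
eef_rot: [1.0, -0.001, -0.0, 0.003]
contact_force: [-0.7, -0.3, -0.5]
opening: 0.169
finger_force: 0.0
```

step_arm:
  increments:
    - [[0,0.13,0],[0,0,0]]
    - [[0,0,0],[0,0,0]]
    - [[0,0,0],[0,0,0]]
    - [[0,0,0],[0,0,0]]
    - [[0,0,0],[0,0,0]]
    - [[0,0,0],[0,0,0]]
    - [[0,0,0],[0,0,0]]
    - [[0,0,0],[0,0,0]]
    - [[0,0,0],[0,0,0]]
    - [[0,0,0],[0,0,0]]
  fingers: 0.0
  grip_force: 5

```text
clock: 7.2
tool_pos: [0.651, 0.0391, 0.1277]
eef_rot: [1.0, -0.001, 0.0, 0.002]
contact_force: [-0.2, 1.0, 0.3]
opening: 0.115
finger_force: 5.0
```

step_arm:
  increments:
    - [[-0.7,0,-0.05],[0,0,0]]
    - [[-0.69,0,-0.1],[0,0,0]]
    - [[-0.68,-0.01,-0.15],[0,0,0]]
    - [[-0.67,0,-0.2],[0,0,0]]
    - [[-0.65,-0.01,-0.25],[0,0,0]]
    - [[-0.63,0,-0.3],[0,0,0]]
    - [[-0.6,-0.01,-0.35],[0,0,0]]
    - [[-0.57,0,-0.4],[0,0,0]]
    - [[-0.54,-0.01,-0.44],[0,0,0]]
    - [[-0.51,0,-0.48],[0,0,0]]

```text
clock: 8.2
tool_pos: [0.5885, 0.0385, 0.1002]
eef_rot: [1.0, -0.001, 0.0, 0.003]
contact_force: [4.4, 0.4, -1.4]
opening: 0.112
finger_force: 5.0
```

step_arm:
  increments:
    - [[-0.47,-0.01,-0.52],[0,0,0]]
    - [[-0.42,0,-0.55],[0,0,0]]
    - [[-0.38,-0.01,-0.58],[0,0,0]]
    - [[-0.34,0,-0.61],[0,0,0]]
    - [[-0.29,-0.01,-0.64],[0,0,0]]
    - [[-0.24,0,-0.66],[0,0,0]]
    - [[-0.19,0,-0.67],[0,0,0]]
    - [[-0.13,0,-0.69],[0,0,0]]
    - [[-0.08,0,-0.7],[0,0,0]]
    - [[-0.03,0,-0.7],[0,0,0]]

```text
clock: 9.2
tool_pos: [0.5626, 0.038, 0.0369]
eef_rot: [1.0, -0.001, -0.0, 0.003]
contact_force: [1.4, -0.5, 5.7]
opening: 0.106
finger_force: 5.0
```

step_arm:
  increments:
    - [[0,0,-0.1],[0,0,0]]
    - [[0,0,-0.1],[0,0,0]]
    - [[0,0,-0.1],[0,0,0]]
    - [[0,0,0],[0,0,0]]
    - [[0,0,0],[0,0,0]]
    - [[0,0,0],[0,0,0]]
    - [[0,0,0],[0,0,0]]
    - [[0,0,0],[0,0,0]]
    - [[0,0,0],[0,0,0]]
    - [[0,0,0],[0,0,0]]

```text
clock: 10.2
tool_pos: [0.5617, 0.038, 0.0343]
eef_rot: [1.0, -0.001, -0.001, 0.003]
contact_force: [-0.2, -1.0, 3.8]
opening: 0.109
finger_force: 5.0
```

step_arm:
  increments:
    - [[0,0,0],[0,0,0]]
    - [[0,0,0],[0,0,0]]
    - [[0,0,0],[0,0,0]]
    - [[0,0,1.5],[0,0,0]]
    - [[0,0,2.5],[0,0,0]]
    - [[0,0,3],[0,0,0]]
    - [[0,0,3],[0,0,0]]
    - [[0,0,3],[0,0,0]]
    - [[0,2,3],[0,0,8]]
    - [[0,2,3],[0,0,8]]
  fingers: 0.4

```text
clock: 11.2
tool_pos: [0.5626, 0.0778, 0.2267]
eef_rot: [0.99, 0.14, 0.001, 0.003]
contact_force: [-0.2, 0.0, -0.1]
opening: 0.404
finger_force: 0.0
```

```bash
python3 - <<'E'
from h import *
s=r.get_state();print(s['tool_pos'],s['q'][[0,6]])
p,d,W=snap('top');
m=(W[...,2]>.062)&(W[...,2]<.08)&(W[...,0]>.55)&(W[...,0]<.635)&(W[...,1]>.1)&(W[...,1]<.24)
print(m.sum(),cv2.minAreaRect(W[m][:,:2].astype(np.float32)*1000))
p,d,W=snap('wrist','w3.png');np.save('w3.npy',W)
m=(W[...,2]>.062)&(W[...,2]<.08)&(W[...,0]>.55)&(W[...,0]<.635)&(W[...,1]>.1)&(W[...,1]<.24)
print(m.sum(),cv2.minAreaRect(W[m][:,:2].astype(np.float32)*1000))
m=(W[...,2]>.045)&(W[...,2]<.08)&(W[...,0]>.53)&(W[...,0]<.635)&(W[...,1]>0)&(W[...,1]<.07)
print(m.sum(),cv2.minAreaRect(W[m][:,:2].astype(np.float32)*1000))
for x in(.545,.56,.575,.6,.62):
  k=m&(abs(W[...,0]-x)<.005); print(x,k.sum(),np.median(W[k],0).round(4))
E
```

```text
[0.56260642 0.07780563 0.22670963] [-0.09895433 -1.68670996]
418 ((590.671630859375, 180.75601196289062), (95.14518737792969, 46.01542282104492), 82.26419830322266)
4801 ((590.166015625, 180.77841186523438), (95.01817321777344, 46.115909576416016), 82.31456756591797)
1068 ((589.003173828125, 39.287261962890625), (91.76972198486328, 10.777761459350586), 0.6908757090568542)
0.545 62 [0.547  0.0399 0.0648]
0.56 109 [0.56   0.0406 0.0652]
0.575 110 [0.5751 0.0405 0.0644]
0.6 119 [0.6    0.0411 0.064 ]
0.62 124 [0.62   0.041  0.0639]
```

View pics/w3.png

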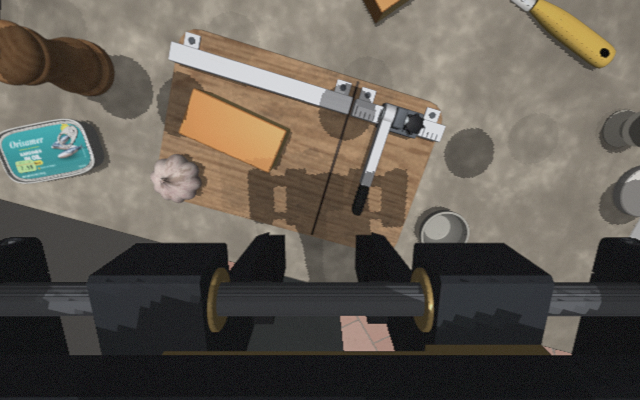

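The arm lies level and home, running from (388,115) to (362,200). Next is the cheese at (233,129).

step_arm:
  increments:
    - [[0.4,1.3,0],[0,0,8.27]]
    - [[0.4,1.3,0],[0,0,8.27]]
    - [[0.4,1.3,0],[0,0,8.27]]
    - [[0.4,1.3,0],[0,0,8.27]]
    - [[0.4,1.3,0],[0,0,8.27]]
    - [[0.4,1.3,-1],[0,0,8.27]]
    - [[0.2,1.3,-2],[0,0,8.27]]
    - [[0.2,1.2,-2],[0,0,8.27]]
    - [[0,0,-2],[0,0,0]]
    - [[0,0,0],[0,0,0]]
  fingers: 0.8

```text
clock: 12.3
tool_pos: [0.5886, 0.1794, 0.1514]
eef_rot: [0.755, 0.656, -0.002, 0.001]
contact_force: [0.2, -0.6, -0.1]
opening: 0.8
finger_force: 0.0
```

```bash
python3 - <<'E'
from h import *
from scipy.spatial.transform import Rotation as R
s=r.get_state();print(s['tool_pos'],s['q'].round(2));print(R.from_quat(s['eef_rot']).as_matrix().round(4))
E
```

```text
[0.58863665 0.17936276 0.15136256] [-0.11  0.82 -0.48  1.66  0.5   0.79 -0.96]
[[ 1.396e-01  9.902e-01 -1.200e-03]
 [ 9.902e-01 -1.396e-01 -4.300e-03]
 [-4.400e-03 -6.000e-04 -1.000e+00]]
```

step_arm:
  increments:
    - [[0.17,0.14,-1],[0.25,0,0.3]]
    - [[0,0,-1.5],[0,0,0]]
    - [[0,0,-1.5],[0,0,0]]
    - [[0,0,-1.5],[0,0,0]]
    - [[0,0,-1.5],[0,0,0]]
    - [[0,0,-1.5],[0,0,0]]
    - [[0,0,-1.2],[0,0,0]]
    - [[0,0,-0.8],[0,0,0]]
    - [[0,0,0],[0,0,0]]
    - [[0,0,0],[0,0,0]]

```text
clock: 13.3
tool_pos: [0.5928, 0.1828, 0.0495]
eef_rot: [0.753, 0.658, 0.003, 0.0]
contact_force: [0.1, -0.1, -0.7]
opening: 0.796
finger_force: 0.0
```

step_arm:
  increments:
    - [[0,0,0],[0,0,0]]
    - [[0,0,0],[0,0,0]]
    - [[0,0,0],[0,0,0]]
    - [[0,0,0],[0,0,0]]
    - [[0,0,0],[0,0,0]]
    - [[0,0,0],[0,0,0]]
    - [[0,0,0],[0,0,0]]
    - [[0,0,0],[0,0,0]]
    - [[0,0,0],[0,0,0]]
    - [[0,0,0],[0,0,0]]
  fingers: 0.4
  grip_force: 8

```text
clock: 14.3
tool_pos: [0.5928, 0.1827, 0.0498]
eef_rot: [0.753, 0.658, 0.003, 0.0]
contact_force: [-1.1, -0.6, 5.6]
opening: 0.517
finger_force: 8.0
```

step_arm:
  increments:
    - [[0.1,-0.5,0],[0,0,2]]
    - [[0.1,-0.7,0],[0,0,2]]
    - [[0.2,-0.9,0],[0,0,2]]
    - [[0.2,-0.9,0],[0,0,2.15]]
    - [[0.2,-0.9,0],[0,0,0]]
    - [[0.2,-0.9,0],[0,0,0]]
    - [[0.2,-0.9,0],[0,0,0]]
    - [[0.2,-0.9,0],[0,0,0]]
    - [[0.1,-0.6,0],[0,0,0]]
    - [[0,-0.3,0],[0,0,0]]

```text
clock: 15.3
tool_pos: [0.6085, 0.1073, 0.0498]
eef_rot: [0.705, 0.71, 0.004, 0.0]
contact_force: [-0.0, 3.0, 3.9]
opening: 0.521
finger_force: 8.0
```

```bash
cat > lk.py <<'E'
from h import *
from scipy.spatial.transform import Rotation as R
s=r.get_state();A=R.from_quat(s['eef_rot']).as_matrix();print(s['clock'],s['tool_pos'].round(4),np.degrees(np.arctan2(A[1,1],A[0,1])),A[:,2].round(4),s['contact_force'].round(1),s['opening'])
p,d,W=snap('wrist','wx.png')
# fence line
def line(P,ax): return np.polyfit(P[:,1],P[:,0],1)
m=(W[...,2]>.062)&(W[...,2]<.078)&(W[...,0]>.55)&(W[...,0]<.66)&(W[...,1]>.05)&(W[...,1]<.18)
if m.sum()>20:print('cheese',m.sum(),cv2.minAreaRect(W[m][:,:2].astype(np.float32)*1000),W[m].min(0),W[m].max(0))
meas(W)
E
python3 lk.py
```

```text
15.3 [0.6085 0.1073 0.0498] 0.4067121117514139 [ 0.006   0.0054 -1.    ] [-0.   3.   3.9] 0.5209134793742368
cheese 16982 ((606.48486328125, 108.94602966308594), (88.40164947509766, 76.43649291992188), 89.2282485961914) [0.56837751 0.06443213 0.06201684] [0.64482407 0.15288144 0.0779974 ]
carr 1641 ((630.9547729492188, 66.55244445800781), (23.672658920288086, 67.06663513183594), 69.0056381225586) 0.0703 [0.6    0.0446 0.0453] [0.6585 0.08   0.0723]
fence 9123 ((640.6185302734375, 163.34962463378906), (31.345109939575195, 121.72667694091797), 0.4470503330230713) 0.0403 [0.625  0.1026 0.036 ] [0.6566 0.2242 0.0451]
cheese 17187 ((606.3985595703125, 108.94720458984375), (88.40164947509766, 76.64125061035156), 89.2282485961914) 0.0703 [0.5682 0.0644 0.062 ] [0.6448 0.1529 0.08  ]
```

View pics/wx.png

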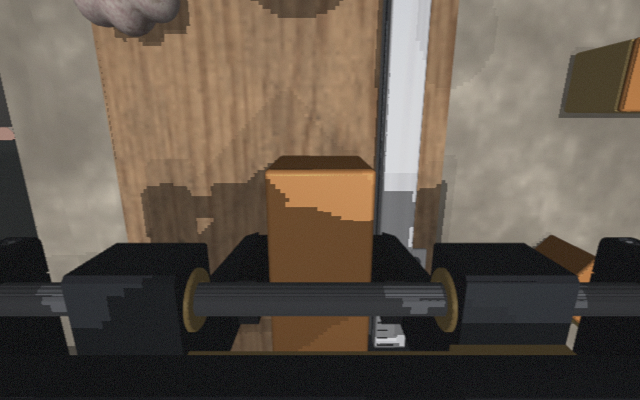

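The cheese is held between the pads, parallel to the fence, with a gap of a few mm left at column 378. Moving in to the fence.

step_arm:
  increments:
    - [[0.1,0,0],[0,0,0]]
    - [[0.1,0,0],[0,0,0]]
    - [[0.1,0,0],[0,0,0]]
    - [[0.1,0,0],[0,0,0]]
    - [[0.1,0,0],[0,0,0]]
    - [[0.05,0,0],[0,0,0]]
    - [[0.05,0,0],[0,0,0]]
    - [[0,0,0],[0,0,0]]
    - [[0,0,0],[0,0,0]]
    - [[0,0,0],[0,0,0]]

```text
clock: 16.35
tool_pos: [0.6111, 0.1065, 0.0495]
eef_rot: [0.704, 0.71, 0.001, -0.001]
contact_force: [-5.5, 0.8, 10.6]
opening: 0.518
finger_force: 8.0
```

step_arm:
  increments:
    - [[0.05,0,0],[0,0,0]]
    - [[0.05,0,0],[0,0,0]]
    - [[0,0,0],[0,0,0]]
    - [[0,0,0],[0,0,0]]
    - [[0,0,0],[0,0,0]]
    - [[0,0,0],[0,0,0]]
    - [[0,0,0],[0,0,0]]
    - [[0,0,0],[0,0,0]]
    - [[0,0,0],[0,0,0]]
    - [[0,0,0],[0,0,0]]

```text
clock: 17.35
tool_pos: [0.6121, 0.1064, 0.0495]
eef_rot: [0.704, 0.71, 0.001, -0.001]
contact_force: [-5.7, 1.1, 11.1]
opening: 0.52
finger_force: 8.0
```

step_arm:
  increments:
    - [[0,0,0.05],[0,0,0]]
    - [[0,0,0.05],[0,0,0]]
    - [[0,0,0],[0,0,0]]
    - [[0,0,0],[0,0,0]]
    - [[0,0,0],[0,0,0]]
    - [[0,0,0],[0,0,0]]
    - [[0,0,0],[0,0,0]]
    - [[0,0,0],[0,0,0]]
    - [[0,0,0],[0,0,0]]
    - [[0,0,0],[0,0,0]]

```text
clock: 18.35
tool_pos: [0.6146, 0.1076, 0.0503]
eef_rot: [0.704, 0.71, 0.003, 0.0]
contact_force: [0.3, 0.5, -2.6]
opening: 0.518
finger_force: 8.0
```

```bash
sed -i 's/wx.png/wy.png/' lk.py; python3 lk.py; python3 - <<'E'
from h import *
p,d,W=snap('top','t2.png')
for v in range(196,246,2): print(v,W[v,336].round(4),W[v,322].round(4))
E
```

```text
18.35 [0.6146 0.1076 0.0503] 0.4844616542956409 [ 0.0045  0.0044 -1.    ] [ 0.3  0.5 -2.6] 0.5180420140375468
cheese 16988 ((612.8449096679688, 109.276611328125), (76.35496520996094, 88.17430877685547), 1.3456958532333374) [0.57446284 0.06468171 0.06202797] [0.6508259  0.1532245  0.07799911]
carr 1926 ((630.8399658203125, 66.48112487792969), (28.241666793823242, 66.16446685791016), 64.5186996459961) 0.0711 [0.6    0.0442 0.045 ] [0.6569 0.08   0.0731]
fence 8517 ((640.7431640625, 166.96498107910156), (31.178531646728516, 116.20145416259766), 0.2435820996761322) 0.0403 [0.6252 0.1089 0.036 ] [0.6566 0.2251 0.0459]
cheese 17189 ((612.9688110351562, 109.2795181274414), (76.60282897949219, 88.17430877685547), 1.3456958532333374) 0.0711 [0.5745 0.0647 0.062 ] [0.6511 0.1532 0.08  ]
196 [0.5882 0.114  0.4507] [0.5906 0.1321 0.4407]
198 [0.5857 0.1141 0.4498] [0.5878 0.1322 0.441 ]
200 [0.5832 0.1141 0.4489] [0.5847 0.1323 0.4433]
202 [0.5805 0.1142 0.4495] [0.582  0.1324 0.4433]
204 [0.5778 0.1143 0.4498] [0.5795 0.1324 0.4426]
206 [0.5752 0.1144 0.4493] [0.579  0.1325 0.4297]
208 [0.5725 
[... 228 characters left out ...]
6 0.3571]
218 [0.5619 0.1142 0.4313] [0.5861 0.1325 0.2528]
220 [0.5612 0.1136 0.4157] [0.5846 0.1325 0.2356]
222 [0.5606 0.113  0.3979] [0.5846 0.1326 0.2045]
224 [0.5583 0.1129 0.3927] [0.5807 0.1327 0.2043]
226 [0.5575 0.1122 0.3733] [0.5764 0.1328 0.2076]
228 [0.5726 0.1052 0.1988] [0.5727 0.1329 0.2049]
230 [0.5725 0.1038 0.1596] [0.5753 0.1329 0.1399]
232 [0.5687 0.1038 0.1559] [0.5712 0.133  0.1378]
234 [0.5661 0.1032 0.1381] [nan nan nan]
236 [0.5618 0.1034 0.1387] [0.5628 0.1332 0.1358]
238 [0.5668 0.0987 0.0169] [0.5586 0.1333 0.1354]
240 [0.5618 0.099  0.0185] [0.5545 0.1335 0.1327]
242 [0.5478 0.1045 0.1577] [0.5504 0.1336 0.1293]
244 [0.5437 0.1046 0.1568] [0.5445 0.1337 0.1573]
```

step_arm:
  increments:
    - [[0.05,0,-0.02],[0,0,0]]
    - [[0.05,0,0],[0,0,0]]
    - [[0,0,0],[0,0,0]]
    - [[0,0,0],[0,0,0]]
    - [[0,0,0],[0,0,0]]
    - [[0,0,0],[0,0,0]]
    - [[0,0,0],[0,0,0]]
    - [[0,0,0],[0,0,0]]
    - [[0,0,0],[0,0,0]]
    - [[0,0,0],[0,0,0]]

```text
clock: 19.45
tool_pos: [0.6156, 0.1076, 0.0501]
eef_rot: [0.704, 0.71, 0.003, 0.0]
contact_force: [0.4, -0.5, -2.5]
opening: 0.526
finger_force: 8.0
```

step_arm:
  increments:
    - [[0.05,0,0],[0,0,0]]
    - [[0.05,0,0],[0,0,0]]
    - [[0,0,0],[0,0,0]]
    - [[0,0,0],[0,0,0]]
    - [[0,0,0],[0,0,0]]
    - [[0,0,0],[0,0,0]]
    - [[0,0,0],[0,0,0]]
    - [[0,0,0],[0,0,0]]
    - [[0,0,0],[0,0,0]]
    - [[0,0,0],[0,0,0]]

```text
clock: 20.45
tool_pos: [0.6166, 0.1076, 0.0501]
eef_rot: [0.704, 0.71, 0.003, 0.0]
contact_force: [0.3, -0.5, -3.5]
opening: 0.525
finger_force: 8.0
```

step_arm:
  increments:
    - [[0,0,-0.03],[0,0,0]]
    - [[0,0,-0.02],[0,0,0]]
    - [[0,0,0],[0,0,0]]
    - [[0,0,0],[0,0,0]]
    - [[0,0,0],[0,0,0]]
    - [[0,0,0],[0,0,0]]
    - [[0,0,0],[0,0,0]]
    - [[0,0,0],[0,0,0]]
    - [[0,0,0],[0,0,0]]
    - [[0,0,0],[0,0,0]]

```text
clock: 21.45
tool_pos: [0.6166, 0.1077, 0.0497]
eef_rot: [0.704, 0.71, 0.003, 0.0]
contact_force: [0.2, 0.6, -1.3]
opening: 0.522
finger_force: 8.0
```

step_arm:
  increments:
    - [[0.05,0,0],[0,0,0]]
    - [[0.05,0,0],[0,0,0]]
    - [[0,0,0],[0,0,0]]
    - [[0,0,0],[0,0,0]]
    - [[0,0,0],[0,0,0]]
    - [[0,0,0],[0,0,0]]
    - [[0,0,0],[0,0,0]]
    - [[0,0,0],[0,0,0]]
    - [[0,0,0],[0,0,0]]
    - [[0,0,0],[0,0,0]]

```text
clock: 22.45
tool_pos: [0.6173, 0.1076, 0.0496]
eef_rot: [0.704, 0.71, 0.003, -0.0]
contact_force: [-2.4, -0.3, 0.9]
opening: 0.516
finger_force: 8.0
```

```bash
sed -i 's/wy.png/wz.png/' lk.py; python3 lk.py
```

```text
22.45 [0.6173 0.1076 0.0496] 0.49033797814627683 [ 0.0038  0.0042 -1.    ] [-2.4 -0.3  0.9] 0.51641394602761
cheese 17008 ((615.53564453125, 109.20123291015625), (76.48167419433594, 87.91571044921875), 0.17376258969306946) [0.57726944 0.06517505 0.06202089] [0.65374968 0.15320352 0.07797055]
carr 2077 ((619.3583374023438, 72.63899993896484), (38.7116813659668, 14.718772888183594), 0.001364181051030755) 0.0704 [0.6    0.0653 0.068 ] [0.6387 0.08   0.0722]
fence 8202 ((640.6251831054688, 168.32852172851562), (31.28822898864746, 111.81719970703125), 0.40195053815841675) 0.0403 [0.6251 0.1125 0.036 ] [0.6567 0.2242 0.0458]
cheese 17209 ((615.5230712890625, 109.20120239257812), (76.77265167236328, 87.91571044921875), 0.17376258969306946) 0.0704 [0.5771 0.0652 0.062 ] [0.6539 0.1532 0.0799]
```

View pics/wz.png

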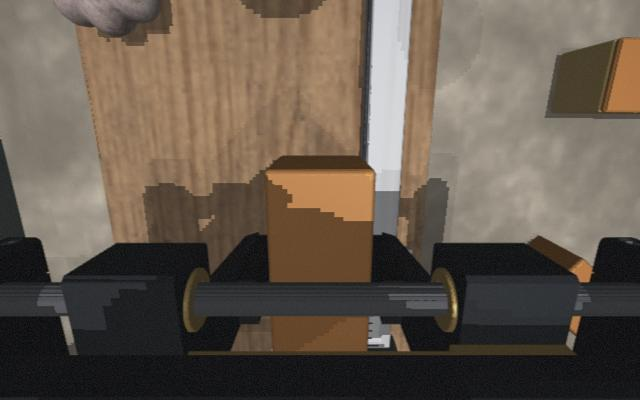

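The cheese now meets the fence: its far side at column 373 overlaps the fence's front edge, and Fx is −2.4 N. I'll seat it a little more, then slide toward the stop.

step_arm:
  increments:
    - [[0.05,0,0],[0,0,0]]
    - [[0,-0.1,0],[0,0,0]]
    - [[0,-0.15,0],[0,0,0]]
    - [[0,-0.15,0],[0,0,0]]
    - [[0,-0.15,0],[0,0,0]]
    - [[0,-0.15,0],[0,0,0]]
    - [[0,-0.1,0],[0,0,0]]
    - [[0,-0.1,0],[0,0,0]]
    - [[0,0,0],[0,0,0]]
    - [[0,0,0],[0,0,0]]

```text
clock: 23.5
tool_pos: [0.6175, 0.1009, 0.0497]
eef_rot: [0.704, 0.71, 0.004, -0.001]
contact_force: [-4.6, 4.3, 0.6]
opening: 0.522
finger_force: 8.0
```

step_arm:
  increments:
    - [[0,0,0],[0,0,0]]
    - [[0,0,0],[0,0,0]]
    - [[0,0,0],[0,0,0]]
    - [[0,0,0],[0,0,0]]
    - [[0,0,0],[0,0,0]]
    - [[0,0,0],[0,0,0]]
    - [[0,0,0],[0,0,0]]
    - [[0,0,0],[0,0,0]]
    - [[0,0,0],[0,0,0]]
    - [[0,0,0],[0,0,0]]

```text
clock: 24.5
tool_pos: [0.6175, 0.1009, 0.0497]
eef_rot: [0.704, 0.71, 0.004, -0.001]
contact_force: [-4.5, 3.2, 1.1]
opening: 0.519
finger_force: 8.0
```

```bash
python3 lk.py
```

```text
24.5 [0.6175 0.1009 0.0497] 0.5421239706479569 [ 0.0039  0.0076 -1.    ] [-4.5  3.2  1.1] 0.5191952589104046
cheese 17031 ((615.6533203125, 102.50883483886719), (76.90969848632812, 88.35140991210938), 1.2807528972625732) [0.57701302 0.0578207  0.06200493] [0.65391902 0.14649951 0.07799489]
carr 3141 ((632.6657104492188, 63.487274169921875), (31.360830307006836, 70.84333801269531), 68.6313705444336) 0.0703 [0.6    0.0392 0.045 ] [0.6612 0.0791 0.0721]
fence 8158 ((640.7714233398438, 162.16323852539062), (31.167491912841797, 112.37135314941406), 0.462024062871933) 0.0403 [0.6253 0.1061 0.036 ] [0.6568 0.2183 0.0459]
cheese 17236 ((615.7132568359375, 102.51017761230469), (77.08389282226562, 88.35140991210938), 1.2807528972625732) 0.0705 [0.577  0.0578 0.062 ] [0.6541 0.1465 0.08  ]
```

step_arm:
  increments:
    - [[0,-0.1,0],[0,0,0]]
    - [[0,-0.1,0],[0,0,0]]
    - [[0,-0.1,0],[0,0,0]]
    - [[0,-0.1,0],[0,0,0]]
    - [[0,0,0],[0,0,0]]
    - [[0,0,0],[0,0,0]]
    - [[0,0,0],[0,0,0]]
    - [[0,0,0],[0,0,0]]
    - [[0,0,0],[0,0,0]]
    - [[0,0,0],[0,0,0]]

```text
clock: 25.55
tool_pos: [0.6175, 0.0969, 0.0497]
eef_rot: [0.704, 0.71, 0.004, -0.001]
contact_force: [-4.6, 2.3, 2.0]
opening: 0.517
finger_force: 8.0
```

step_arm:
  increments:
    - [[0,-0.05,0],[0,0,0]]
    - [[0,-0.05,0],[0,0,0]]
    - [[0,-0.05,0],[0,0,0]]
    - [[0,0,0],[0,0,0]]
    - [[0,0,0],[0,0,0]]
    - [[0,0,0],[0,0,0]]
    - [[0,0,0],[0,0,0]]
    - [[0,0,0],[0,0,0]]
    - [[0,0,0],[0,0,0]]
    - [[0,0,0],[0,0,0]]

```text
clock: 26.55
tool_pos: [0.6176, 0.0955, 0.0497]
eef_rot: [0.704, 0.71, 0.004, -0.001]
contact_force: [-4.7, 2.8, 0.9]
opening: 0.521
finger_force: 8.0
```

step_arm:
  increments:
    - [[0,-0.05,0],[0,0,0]]
    - [[0,0,0],[0,0,0]]
    - [[0,0,0],[0,0,0]]
    - [[0,0,0],[0,0,0]]
    - [[0,0,0],[0,0,0]]
    - [[0,0,0],[0,0,0]]
    - [[0,0,0],[0,0,0]]
    - [[0,0,0],[0,0,0]]
    - [[0,0,0],[0,0,0]]
    - [[0,0,0],[0,0,0]]

```text
clock: 27.55
tool_pos: [0.6176, 0.095, 0.0497]
eef_rot: [0.704, 0.71, 0.004, -0.001]
contact_force: [-5.7, 4.2, 0.2]
opening: 0.518
finger_force: 8.0
```

step_arm:
  increments:
    - [[0,-0.05,0],[0,0,0]]
    - [[0,0,0],[0,0,0]]
    - [[0,0,0],[0,0,0]]
    - [[0,0,0],[0,0,0]]
    - [[0,0,0],[0,0,0]]
    - [[0,0,0],[0,0,0]]
    - [[0,0,0],[0,0,0]]
    - [[0,0,0],[0,0,0]]
    - [[0,0,0],[0,0,0]]
    - [[0,0,0],[0,0,0]]

```text
clock: 28.55
tool_pos: [0.6176, 0.0946, 0.0497]
eef_rot: [0.704, 0.71, 0.004, -0.001]
contact_force: [-5.1, 3.1, 0.7]
opening: 0.522
finger_force: 8.0
```

step_arm:
  increments:
    - [[0,-0.05,0],[0,0,0]]
    - [[0,0,0],[0,0,0]]
    - [[0,0,0],[0,0,0]]
    - [[0,0,0],[0,0,0]]
    - [[0,0,0],[0,0,0]]
    - [[0,0,0],[0,0,0]]
    - [[0,0,0],[0,0,0]]
    - [[0,0,0],[0,0,0]]
    - [[0,0,0],[0,0,0]]
    - [[0,0,0],[0,0,0]]

```text
clock: 29.55
tool_pos: [0.6176, 0.094, 0.0497]
eef_rot: [0.704, 0.71, 0.004, -0.001]
contact_force: [-4.6, 3.3, 0.7]
opening: 0.523
finger_force: 8.0
```

step_arm:
  increments:
    - [[0,-0.03,0],[0,0,0]]
    - [[0,-0.03,0],[0,0,0]]
    - [[0,0,0],[0,0,0]]
    - [[0,0,0],[0,0,0]]
    - [[0,0,0],[0,0,0]]
    - [[0,0,0],[0,0,0]]
    - [[0,0,0],[0,0,0]]
    - [[0,0,0],[0,0,0]]
    - [[0,0,0],[0,0,0]]
    - [[0,0,0],[0,0,0]]

```text
clock: 30.55
tool_pos: [0.6176, 0.0938, 0.0497]
eef_rot: [0.704, 0.711, 0.004, -0.001]
contact_force: [-4.4, 4.4, 0.8]
opening: 0.52
finger_force: 8.0
```

```bash
python3 lk.py
```

```text
30.55 [0.6176 0.0938 0.0497] 0.5566071940575272 [ 0.0041  0.0084 -1.    ] [-4.4  4.4  0.8] 0.5204810967265457
cheese 17049 ((616.121337890625, 95.60987854003906), (75.89875793457031, 88.43919372558594), 1.9164222478866577) [0.57785925 0.05059708 0.06201112] [0.65379051 0.13953656 0.07799494]
carr 3492 ((631.2290649414062, 59.09140396118164), (26.45618438720703, 65.62864685058594), 78.72620391845703) 0.0702 [0.6    0.0399 0.045 ] [0.6611 0.072  0.0722]
fence 8147 ((640.7437744140625, 155.00265502929688), (31.515758514404297, 112.22642517089844), 0.3446640968322754) 0.0403 [0.6251 0.099  0.036 ] [0.6568 0.2111 0.0459]
cheese 17244 ((614.6839599609375, 95.028076171875), (92.4210205078125, 76.61943817138672), 84.76316833496094) 0.0705 [0.577  0.0456 0.062 ] [0.654  0.1395 0.08  ]
```

step_arm:
  increments:
    - [[0,-0.05,0],[0,0,0]]
    - [[0,0,0],[0,0,0]]
    - [[0,0,0],[0,0,0]]
    - [[0,0,0],[0,0,0]]
    - [[0,0,0],[0,0,0]]
    - [[0,0,0],[0,0,0]]
    - [[0,0,0],[0,0,0]]
    - [[0,0,0],[0,0,0]]
    - [[0,0,0],[0,0,0]]
    - [[0,0,0],[0,0,0]]

```text
clock: 31.6
tool_pos: [0.6176, 0.0939, 0.0497]
eef_rot: [0.704, 0.711, 0.005, -0.002]
contact_force: [-4.6, 4.9, 1.2]
opening: 0.521
finger_force: 8.0
```

step_arm:
  increments:
    - [[0,-0.05,0],[0,0,0]]
    - [[0,-0.05,0],[0,0,0]]
    - [[0,-0.05,0],[0,0,0]]
    - [[0,0,0],[0,0,0]]
    - [[0,0,0],[0,0,0]]
    - [[0,0,0],[0,0,0]]
    - [[0,0,0],[0,0,0]]
    - [[0,0,0],[0,0,0]]
    - [[0,0,0],[0,0,0]]
    - [[0,0,0],[0,0,0]]

```text
clock: 32.6
tool_pos: [0.6176, 0.0938, 0.0497]
eef_rot: [0.703, 0.711, 0.006, -0.002]
contact_force: [-4.4, 6.8, -1.2]
opening: 0.524
finger_force: 8.0
```

step_arm:
  increments:
    - [[0,-0.05,0],[0,0,0]]
    - [[0,-0.05,0],[0,0,0]]
    - [[0,0,0],[0,0,0]]
    - [[0,0,0],[0,0,0]]
    - [[0,0,0],[0,0,0]]
    - [[0,0,0],[0,0,0]]
    - [[0,0,0],[0,0,0]]
    - [[0,0,0],[0,0,0]]
    - [[0,0,0],[0,0,0]]
    - [[0,0,0],[0,0,0]]

```text
clock: 33.6
tool_pos: [0.6176, 0.0938, 0.0498]
eef_rot: [0.703, 0.711, 0.006, -0.003]
contact_force: [-5.1, 8.2, -1.7]
opening: 0.523
finger_force: 8.0
```

```bash
python3 lk.py
```

```text
33.6 [0.6176 0.0938 0.0498] 0.6575716030332021 [ 0.0048  0.0126 -0.9999] [-5.1  8.2 -1.7] 0.5233382107660618
cheese 17067 ((615.6474609375, 95.39312744140625), (76.20005798339844, 88.09629821777344), 0.8162938952445984) [0.5774297  0.05116141 0.06203706] [0.65362171 0.13965686 0.0779916 ]
carr 3495 ((631.2640991210938, 58.81252670288086), (26.66640281677246, 65.6984634399414), 78.02435302734375) 0.0703 [0.6   0.039 0.045] [0.6609 0.0716 0.0723]
fence 8110 ((640.6370239257812, 155.1435546875), (31.490467071533203, 111.95879364013672), 0.5723118185997009) 0.0403 [0.625  0.0993 0.036 ] [0.6569 0.2111 0.0459]
cheese 17271 ((615.364990234375, 93.8526840209961), (93.18172454833984, 76.70303344726562), 87.22900390625) 0.0705 [0.5774 0.0456 0.062 ] [0.6543 0.1397 0.08  ]
```

step_arm:
  increments:
    - [[-0.03,0.1,0],[0,0,0]]
    - [[0,0.1,0],[0,0,0]]
    - [[0,0,0],[0,0,0]]
    - [[0,0,0],[0,0,0]]
    - [[0,0,0],[0,0,0]]
    - [[0,0,0],[0,0,0]]
    - [[0,0,0],[0,0,0]]
    - [[0,0,0],[0,0,0]]
    - [[0,0,0],[0,0,0]]
    - [[0,0,0],[0,0,0]]

```text
clock: 34.65
tool_pos: [0.6176, 0.0938, 0.0497]
eef_rot: [0.703, 0.711, 0.005, -0.002]
contact_force: [-3.5, 5.2, -1.5]
opening: 0.522
finger_force: 8.0
```

step_arm:
  increments:
    - [[0,0,0],[0,0,0]]
    - [[0,0,0],[0,0,0]]
    - [[0,0,0],[0,0,0]]
    - [[0,0,0],[0,0,0]]
    - [[0,0,0],[0,0,0]]
    - [[0,0,0],[0,0,0]]
    - [[0,0,1],[0,0,0]]
    - [[0,0,2],[0,0,0]]
    - [[0,0,3],[0,0,0]]
    - [[0,0,3],[0,0,0]]
  fingers: 0.75

```text
clock: 35.65
tool_pos: [0.6176, 0.0901, 0.1411]
eef_rot: [0.704, 0.71, 0.003, -0.0]
contact_force: [0.9, -0.5, 0.4]
opening: 0.751
finger_force: 0.0
```

step_arm:
  increments:
    - [[0,0,3],[0,0,0]]
    - [[0,0,3],[0,0,0]]
    - [[-0.5,-0.5,1.5],[0,0,-8.5]]
    - [[-0.5,-0.5,0],[0,0,-8.5]]
    - [[-0.5,-0.5,0],[0,0,-8.5]]
    - [[-0.5,-0.5,0],[0,0,-8.5]]
    - [[-0.5,-0.5,0],[0,0,-8.5]]
    - [[-0.5,-0.5,0],[0,0,-8.5]]
    - [[-0.5,-0.5,0],[0,0,-8.5]]
    - [[-0.5,-0.5,0],[0,0,-8.5]]
  fingers: 0.4

```text
clock: 36.65
tool_pos: [0.5775, 0.0501, 0.2155]
eef_rot: [0.981, 0.192, 0.003, 0.002]
contact_force: [0.7, 0.2, -0.3]
opening: 0.402
finger_force: 0.0
```

```bash
cat > lk2.py <<'E'
from h import *
from scipy.spatial.transform import Rotation as R
s=r.get_state();A=R.from_quat(s['eef_rot']).as_matrix();print(s['clock'],s['tool_pos'].round(4),A.round(4).tolist(),s['contact_force'].round(1))
for n in('top','wrist'):
    p,d,W=snap(n,n+'z.png')
    B=lambda z0,z1,x0,x1,y0,y1:W[(W[...,2]>z0)&(W[...,2]<z1)&(W[...,0]>x0)&(W[...,0]<x1)&(W[...,1]>y0)&(W[...,1]<y1)]
    for nm,P in(('cheese',B(.067,.075,.57,.65,.049,.16)),('grip',B(.058,.07,.54,.575,.02,.06)),('armdn',B(.058,.07,.54,.63,.02,.046)),('carr',B(.05,.1,.6,.68,-.05,.046)),('fence',B(.036,.044,.635,.665,.145,.28)),('armup',B(.125,.17,.62,.72,0,.08))):
        if len(P)>5:print(n,nm,len(P),cv2.minAreaRect(P[:,:2].astype(np.float32)*1000),P.min(0).round(4),P.max(0).round(4))
E
python3 lk2.py
```

```text
36.65 [0.5775 0.0501 0.2155] [[0.9261, 0.3771, 0.0064], [0.3771, -0.9262, -0.002], [0.0051, 0.0042, -1.0]] [ 0.7  0.2 -0.3]
top cheese 248 ((615.9185791015625, 110.86798858642578), (56.49555969238281, 45.251163482666016), 88.06421661376953) [0.5929 0.0819 0.0673] [0.639  0.139  0.0749]
top fence 359 ((647.1004028320312, 205.5910186767578), (18.53724479675293, 120.14765167236328), 0.192528635263443) [0.6376 0.1455 0.036 ] [0.6565 0.2657 0.0438]
wrist cheese 5085 ((615.8931274414062, 94.39109802246094), (46.098106384277344, 90.95623779296875), 0.41209638118743896) [0.5926 0.049  0.0672] [0.6392 0.1399 0.0728]
wrist grip 311 ((559.1124877929688, 38.654415130615234), (31.786527633666992, 10.229436874389648), 1.0158096551895142) [0.5432 0.0335 0.0584] [0.575  0.044  0.0682]
wrist armdn 927 ((586.5372314453125, 39.82829284667969), (86.66846466064453, 11.580489158630371), 1.0411802530288696) [0.5432 0.0335 0.0583] [0.6299 0.046  0.07  ]
wrist carr 1386 ((629.8782348632812, 23.870582580566406), (44.304725646972656, 59.810176849365234), 89.78894805908203) [0.6    0.0017 0.0502] [0.6598 0.046  0.0708]
wrist fence 2623 ((646.961669921875, 205.43466186523438), (18.05455780029297, 120.7205581665039), 0.4872468113899231) [0.6375 0.1451 0.0364] [0.6565 0.2658 0.0432]
```

step_arm:
  increments:
    - [[-0.6,-0.4,0],[0,0.3,-7.2]]
    - [[-0.6,-0.4,0],[0,0,-7.2]]
    - [[-0.65,-0.34,0],[0,0,-7.2]]
    - [[0,0,-1.5],[0,0,0]]
    - [[0,0,-2],[0,0,0]]
    - [[0,0,-2],[0,0,0]]
    - [[0,0,-2],[0,0,0]]
    - [[0,0,-1.5],[0,0,0]]
    - [[0,0,-0.5],[0,0,0]]
    - [[0,0,0],[0,0,0]]

```text
clock: 37.75
tool_pos: [0.5592, 0.039, 0.1194]
eef_rot: [1.0, 0.009, -0.001, 0.001]
contact_force: [-0.1, -0.4, 0.2]
opening: 0.396
finger_force: 0.0
```

step_arm:
  increments:
    - [[0,0,-1],[0,0,-0.5]]
    - [[0,0,-1.5],[0,0,0]]
    - [[0,0,-1.5],[0,0,0]]
    - [[0,0,-1.5],[0,0,0]]
    - [[0,0,-1.5],[0,0,0]]
    - [[0,0,-1.2],[0,0,0]]
    - [[0,0,0],[0,0,0]]
    - [[0,0,0],[0,0,0]]
    - [[0,0,0],[0,0,0]]
    - [[0,0,0],[0,0,0]]

```text
clock: 38.75
tool_pos: [0.5598, 0.0387, 0.0383]
eef_rot: [1.0, 0.003, 0.0, 0.001]
contact_force: [0.1, -0.0, 0.4]
opening: 0.397
finger_force: 0.0
```

step_arm:
  increments:
    - [[0,0,0],[0,0,0]]
    - [[0,0,0],[0,0,0]]
    - [[0,0,0],[0,0,0]]
    - [[0,0,0],[0,0,0]]
    - [[0,0,0],[0,0,0]]
    - [[0,0,0],[0,0,0]]
    - [[0,0,0],[0,0,0]]
    - [[0,0,0],[0,0,0]]
    - [[0,0,0],[0,0,0]]
    - [[0,0,0],[0,0,0]]
  fingers: 0.17
  grip_force: 4

```text
clock: 39.75
tool_pos: [0.5593, 0.0386, 0.0376]
eef_rot: [1.0, 0.003, -0.0, 0.001]
contact_force: [-0.3, -0.9, -0.3]
opening: 0.169
finger_force: 0.0
```

Centred; pinch.

step_arm:
  increments:
    - [[0,0,0],[0,0,0]]
    - [[0,0,0],[0,0,0]]
    - [[0,0,0],[0,0,0]]
    - [[0,0,0],[0,0,0]]
    - [[0,0,0],[0,0,0]]
    - [[0,0,0],[0,0,0]]
    - [[0,0,0],[0,0,0]]
    - [[0,0,0],[0,0,0]]
    - [[0,0,0],[0,0,0]]
    - [[0,0,0],[0,0,0]]
  fingers: 0.0
  grip_force: 5

```text
clock: 40.75
tool_pos: [0.5593, 0.0381, 0.0376]
eef_rot: [1.0, 0.003, -0.0, 0.002]
contact_force: [0.3, -4.3, -0.3]
opening: 0.106
finger_force: 5.0
```

step_arm:
  increments:
    - [[0,-0.04,0],[0,0,0]]
    - [[0,-0.04,0],[0,0,0]]
    - [[0,0,0],[0,0,0]]
    - [[0,0,0.3],[0,0,0]]
    - [[0,0,0.4],[0,0,0]]
    - [[0.02,0,0.4],[0,0,0]]
    - [[0.05,0,0.5],[0,0,0]]
    - [[0.09,0,0.6],[0,0,0]]
    - [[0.13,0.01,0.6],[0,0,0]]
    - [[0.18,0,0.6],[0,0,0]]

```text
clock: 41.75
tool_pos: [0.5638, 0.0381, 0.0722]
eef_rot: [1.0, 0.003, -0.001, 0.001]
contact_force: [0.8, -2.0, -1.8]
opening: 0.103
finger_force: 5.0
```

step_arm:
  increments:
    - [[0.5,0,0.91],[0,0,0]]
    - [[0.6,0.01,0.85],[0,0,0]]
    - [[0.7,0,0.79],[0,0,0]]
    - [[0.75,0.01,0.71],[0,0,0]]
    - [[0.8,0,0.62],[0,0,0]]
    - [[0.87,0.01,0.53],[0,0,0]]
    - [[0.92,0,0.43],[0,0,0]]
    - [[0.96,0.01,0.32],[0,0,0]]
    - [[0.99,0,0.21],[0,0,0]]
    - [[1,0.01,0.09],[0,0,0]]

```text
clock: 42.75
tool_pos: [0.6449, 0.0391, 0.1275]
eef_rot: [1.0, 0.004, -0.001, 0.001]
contact_force: [-2.5, -1.8, 0.1]
opening: 0.11
finger_force: 5.0
```

step_arm:
  increments:
    - [[0.2,0,0],[0,0,0]]
    - [[0.1,0,0],[0,0,0]]
    - [[0,0,0],[0,0,0]]
    - [[0,0,0],[0,0,0]]
    - [[0,0,0],[0,0,0]]
    - [[0,0,0],[0,0,0]]
    - [[0,0,0],[0,0,0]]
    - [[0,0,0],[0,0,0]]
    - [[0,0,0],[0,0,0]]
    - [[0,0,0],[0,0,0]]

```text
clock: 43.75
tool_pos: [0.6486, 0.0391, 0.1274]
eef_rot: [1.0, 0.004, 0.001, 0.001]
contact_force: [-1.1, -0.5, 5.0]
opening: 0.114
finger_force: 5.0
```

Release, rise, and check.

step_arm:
  increments:
    - [[0,0,0],[0,0,0]]
    - [[0,0,0],[0,0,0]]
    - [[0,0,0],[0,0,0]]
    - [[0,0,0],[0,0,0]]
    - [[0,0,1],[0,0,0]]
    - [[0,0,2],[0,0,0]]
    - [[0,0,3],[0,0,0]]
    - [[0,0,3],[0,0,0]]
    - [[0,0,3],[0,0,0]]
    - [[0,0,3],[0,0,0]]
  fingers: 0.4

```text
clock: 44.75
tool_pos: [0.6478, 0.0384, 0.2783]
eef_rot: [1.0, 0.003, 0.0, 0.001]
contact_force: [0.4, 0.1, -0.1]
opening: 0.397
finger_force: 0.0
```

step_arm:
  increments:
    - [[-1,-1,0],[0,0,0]]
    - [[-1,-1,0],[0,0,0]]
    - [[-1,-1,0],[0,0,0]]
    - [[-1,-1,0],[0,0,0]]
    - [[-1,-1,0],[0,0,0]]
    - [[0,0,0],[0,0,0]]
    - [[0,0,0],[0,0,0]]
    - [[0,0,0],[0,0,0]]
    - [[0,0,0],[0,0,0]]
    - [[0,0,0],[0,0,0]]

```text
clock: 45.75
tool_pos: [0.5982, -0.011, 0.2761]
eef_rot: [1.0, 0.004, -0.0, 0.001]
contact_force: [0.7, -0.4, -0.0]
opening: 0.399
finger_force: 0.0
```

```bash
python3 lk2.py
```

```text
45.75 [ 0.5982 -0.011   0.2761] [[1.0, 0.0075, -0.0005], [0.0075, -1.0, -0.0025], [-0.0005, 0.0025, -1.0]] [ 0.7 -0.4 -0. ]
top cheese 709 ((616.114013671875, 95.27024841308594), (46.20229721069336, 88.5747299194336), 0.6280514001846313) [0.593  0.0507 0.067 ] [0.6397 0.1394 0.075 ]
top fence 358 ((646.977783203125, 205.538330078125), (18.84409523010254, 120.15630340576172), 0.5042495131492615) [0.6376 0.1455 0.0363] [0.6569 0.2656 0.044 ]
wrist cheese 3136 ((616.2667236328125, 94.31472778320312), (44.2746467590332, 90.73433685302734), 0.391896516084671) [0.5939 0.049  0.0676] [0.6386 0.1398 0.0729]
wrist armdn 68 ((612.3409423828125, 45.269081115722656), (35.28580856323242, 1.291513204574585), 0.49426087737083435) [0.5947 0.0446 0.0583] [0.63   0.046  0.0697]
wrist carr 668 ((629.7706909179688, 24.006988525390625), (43.59541320800781, 59.72950744628906), 87.9937515258789) [0.6006 0.0015 0.0502] [0.6601 0.046  0.0995]
wrist fence 1508 ((647.1453857421875, 205.51742553710938), (16.40630340576172, 120.82754516601562), 0.4050006866455078) [0.6386 0.1451 0.0378] [0.6557 0.266  0.0432]
wrist armup 406 ((650.6113891601562, 39.380916595458984), (18.706159591674805, 10.420166969299316), 0.0631602481007576) [0.6413 0.0342 0.1262] [0.66   0.0446 0.1649]
```

View pics/wristz.png

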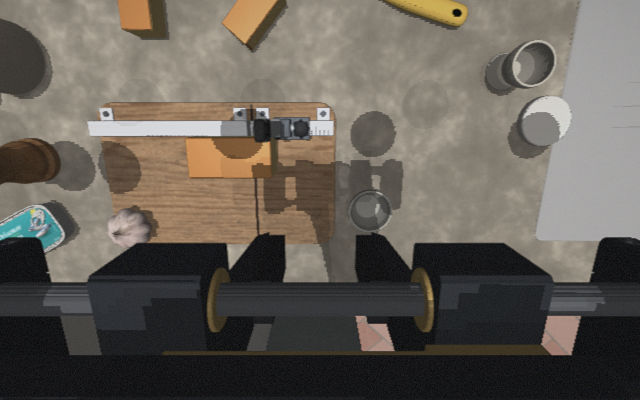

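The arm is upright at (262,130). The cheese is flush on the fence with its end on the gauge line at about column 270, and the loose things nearby look untouched.

```bash
python3 -c "
from plant import r
print(r.finish_job())"
```

```text
the job is handed in; nothing more can be done
None
```

The job is handed in at about 46 s of the 69 s allowed, with no verdict returned: in the last pictures the cheese sits flush on the fence and gauge line, the stop arm is upright, and the carriage measures where it started.

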